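# Pin the swing tray back onto its desk bracket

### The arm

A 6-joint arm with a two-finger parallel gripper is mounted at the origin on a cart in front of the work surface, level with it; the furniture and walls round the work are solid. World frame = base frame: x ahead of the robot, y to its left, z up, the work surface at z = 0. Lengths are in mm, angles in rad, forces in N, time in s.
With the tool pointing down it reaches from about 275 to 750 mm from the base axis. Payload 10.2 kg.
Tool frame: the origin (TCP) lies on the centre line of the jaws, within the pads' length; the fingertips stand 17 mm ahead of it and the grasp point (between the pads) lies 2 mm behind it; z points along the fingers, y is the line along which they close (so a half turn about z gives the same grasp; the last joint's range is limited). The gripper opens to 85 mm and grips with 20 to 120 N. Pads are 22 mm wide; open, the fingers measure 114 mm over their backs; the gripper's body (76 mm by 85 mm) begins 54 mm behind the grasp point. The pads swing forward as they close: fully open they stand 13 mm farther back than shut.
Start: joints at [0.94, 0.313, 1.498, -0, 1.331, -0.223], TCP at [208.223, 481.949, 248.294] pointing down, gripper open.
Joint ranges: [-2.94, 2.94], [-0.97, 2.17], [0.19, 2.56], [-1.23, 4.37], [0.02, 3.11], [-2.88, 2.88]. Speed limits (rad/s): [2.39, 2.39, 3.01, 3.14, 3.14, 3.14].

### API

Orientations are given as a unit quaternion [w, x, y, z].
In Python, from rig import ctrl gives the robot as it stands. The module is installed in compiled form; this text tells all that it offers.
- The arm moves only by the shell command python3 -m jog 'ROWS' [FORCE]. ROWS is JSON, a list of rows, each an object with "delta_pos": the shift along the world's x, y, z in mm, a list of three; "angular": the turn, a rotation vector about the world's x, y, z in rad, a list of three; "fingers": the opening, from 0 (shut) to 1 (fully open). In form: [{"delta_pos": [tx, ty, tz], "angular": [rx, ry, rz], "fingers": fingers}, ...]. A call has 1 to 10 rows; each row is the pose to reach, as a shift and turn from the pose commanded when the call began; what a row does not reach only later rows make up. A row lasts 1/8 s, in which the tool goes at most 62.5 mm and 10.7 degrees, less where a joint would pass 70% of its speed; a pose out of reach is approached as far as the arm can. A call with a gripper value outside its range is refused whole. The fingers move at their own pace and stop on an object; FORCE is the grip in N (left out, the last holds). Time passes only in rows, so rows that repeat a pose let the fingers close. It gives the time, the measured TCP pose, the force, the opening and the grip force at its end, in the units of the state.
- ctrl.sense(): the state, without advancing time (a new reading comes with each control period).
- ctrl.capture(name): name is "side" or "top" or "wrist"; returns a dict with "pixels" (420x560x3 uint8, blue, green, red), "fx", "fy", "cx", "cy" (pixels), "R" (3x3) and "t" (3): a world point X has camera coordinates R X + t. Camera axes: x right, y down, z forward; pixel columns grow to the right and rows downward; lengths in mm; the calibration is good to about 2 mm. A picture is of the moment at which its call begins. There is no depth.
- ctrl.finish_job(): hands the job in; it is judged then, once.
The state is a dict: "time_s": time; "joints": joint angles; "dq": joint speeds; "tau": joint torques, N m; "eef_pos": TCP position; "ee_rot": TCP orientation; "force": force on the tool from outside, world axes, zero at the start; "wrist_torque": the same for the moment, N m; "grip_width": opening from 0.0 (shut) to 1.0 (fully open); "grip_force": force on a finger pad.
Only numpy, scipy, OpenCV 4.12 (cv2) and the standard library are available. Lean on these libraries where they do the work, as an engineer would, in place of code of your own. Each camera call takes 0.05 s, during which the arm holds its last target. There are 200 camera calls.

### The job

The swing-out desk tray has come off its hinge. Take the tray by its upright handle, push the eye of its tongue fully home between the two knuckles of the steel bracket so that the holes line up, then take the hinge pin from its wooden stand and thread it down through both knuckles and the eye until its collar sits on the upper knuckle. Leave the tray standing flat on the desk, and leave the eraser, the USB stick and the binder clip where they are.

Things in the scene. Friction and masses are not known exactly. Their poses are not given: they have to be found in the camera images.
- hinge_top (a point): Steel hinge bracket fixed to the desk: centre of the upper knuckle's hole at its top face, 38 mm above the desk, z up along the hinge axis. Two upright rings one over the other: lower knuckle 3 to 14 mm above the desk (28 mm across), upper 28 to 38 mm (30 mm across), bores 12.6 mm. Base plate 64 x 74 x 3 mm, from 18 mm on the -x side to 46 mm on the +x side of the axis.
- hinge_gap (a point): On the hinge axis, midway in the 14 mm high gap between the bracket's knuckles, 21 mm above the desk. The gap is open to its own -x side (towards the robot, give or take the yaw). Two upright webs, 38 mm high, close the +x side as a 90 degree V with faces 12.5 mm from the axis: an eye pushed along +x centres itself and stops with its hole under the upper knuckle's.
- tray_grip (a point): Loose grey open tray on the desk, 110 long (own x, towards the tongue) x 84 wide x 26 high, about 0.25 kg. This point is in its upright handle fin, 50 mm above the tray's underside. The fin is 56 mm long along x, 10 mm thick along y, its top 62 mm above the underside.
- tray_eye (a point): Centre of the eye at the end of the tray's steel tongue: ring 24 mm outside, 13 mm bore, 10 mm thick (16 to 26 mm above the tray's underside), vertical axis, 94 mm ahead of tray_grip along x and 45 mm ahead of the tray's wall. The tongue is 16 mm wide. With the tray standing on the desk the eye fits the bracket's gap with 2 mm free above and below.
- pin_knob (a point): Loose hinge pin, about 60 g, upright, z from tip to knob: centre of its black knob (20 mm diameter, 26 mm tall), 50 mm above the tip. At the start it stands in the hole of a pale wooden block (48 x 48 mm, 36 mm high, fixed), its collar resting on the block, this point 53 mm above the desk.
- pin_collar (a point): Centre of the underside of the pin's collar (22 mm diameter, 4 mm thick), 33 mm above the pin's tip and 17 mm below pin_knob. It rests on the upper knuckle when the pin is fully in.
- pin_tip (a point): Lower end of the pin's 10 mm steel shaft; the last 5 mm taper to 5.6 mm diameter. When fully in, the tip stands 5 mm above the desk, inside the lower knuckle.
- rubber_mid (a point): Eraser, blue and white, about 22 x 45 x 12 mm, a bystander lying on the desk; its centre. Leave it.
- memory_stick_mid (a point): USB stick, red with metal plug, about 17 x 53 x 10 mm, a bystander lying on the desk; a point in its middle. Leave it.
- clip_mid (a point): Black binder clip, about 32 x 21 x 37 mm, a bystander on the desk; a point in it 6 mm above the desk. Leave it.

How it is judged (in metres and radians):
At the end, for the whole second after the job is handed in: Pin in the hinge: collar within 3 mm of the upper knuckle's top face, collar within 3 mm and tip within 4 mm of the hinge axis, upright within 0.12 rad; tray eye between the knuckles within 5 mm of the axis; tray flat within 0.05 rad; bystanders not moved over 30 mm (horizontal distance between pin_collar and hinge_top below 0.003 m and horizontal distance between pin_tip and hinge_top below 0.004 m and z of pin_collar in the frame of hinge_top between -0.003 and 0.003 m and angle between the z axis of pin_tip and the z axis of hinge_top, either way round below 0.12 rad and horizontal distance between tray_eye and hinge_top below 0.005 m and z of tray_eye in the frame of hinge_top between -0.021 and -0.013 m and angle between tray_grip's own z axis and vertical below 0.05 rad); the robot touches nothing.
It fails at once if the eraser is moved more than 30 mm (distance of rubber_mid from where it was at the start of the episode above 0.03 m).
It fails at once if the USB stick is moved more than 30 mm (distance of memory_stick_mid from where it was at the start of the episode above 0.03 m).
It fails at once if the binder clip is moved more than 30 mm (distance of clip_mid from where it was at the start of the episode above 0.03 m).
It also fails if it takes over 54 s, if anything falls off the work surface, if the arm or the gripper's body presses on something with over 40 N, if the wrist force passes 120 N, or if a joint passes its speed limit or range.

## Working session

There is one attempt and no reset: what is moved stays moved. The work goes in short steps, Python scripts to look and compute and a shell command to move; the robot and the scene stay as the last step left them, time stands still between calls to the robot, and variables do not carry over. Pictures are saved under pics/ and viewed, at most 10 in all, crops included, and the job is handed in when it is done.

```bash
mkdir -p pics; cat > h.py <<'E'
import numpy as np, cv2, pickle
from rig import ctrl
def snap(cam,name):
    c=ctrl.capture(cam); cv2.imwrite(f'pics/{name}.png',c['pixels'])
    pickle.dump({k:np.array(v) for k,v in c.items()},open(f'{name}.pkl','wb')); return c
def load(name): return pickle.load(open(f'{name}.pkl','rb'))
def ray(c,u,v,z):
    R=np.array(c['R']);t=np.array(c['t'])
    o=-R.T@t; d=R.T@np.array([(u-c['cx'])/c['fx'],(v-c['cy'])/c['fy'],1])
    return o+d*(z-o[2])/d[2]
def proj(c,X):
    p=np.array(c['R'])@np.array(X,float)+np.array(c['t']); return [float(c['fx']*p[0]/p[2]+c['cx']),float(c['fy']*p[1]/p[2]+c['cy'])]
E
python3 - <<'E'
from h import *
for n in('top','side'):
    c=snap(n,n+'0'); print(n,c['fx'],c['cx'],c['cy'],-np.array(c['R']).T@np.array(c['t']))
print(ctrl.sense())
E
```

```text
top 436.0050070193885 277.524187566867 213.06561598555322 [ 519.94098065   27.03834747 1074.81813697]
side 447.7782971287769 272.6888499477518 218.11623802742625 [593.96801034 869.53937791 855.19673975]
{'time_s': 0.1, 'joints': array([ 9.39620271e-01,  3.13410524e-01,  1.49834900e+00, -5.46682641e-06,
        1.33102036e+00, -2.23441630e-01]), 'dq': array([-1.20645378e-03, -6.39137924e-05, -2.91882237e-03,  5.43061895e-04,
       -8.71566715e-04,  1.06959687e-03]), 'tau': array([ 3.18167899e-03, -4.12896574e+01, -2.60142338e+01, -2.25656099e-04,
        2.98906394e-03,  2.52451935e-05]), 'eef_pos': array([208.08359004, 481.77307786, 247.78842445]), 'ee_rot': array([-2.43591356e-04,  2.02457289e-01,  9.79290914e-01, -5.41339245e-04]), 'force': array([-1.02014555, -0.29921531, -0.19887023]), 'wrist_torque': array([ 0.02290375,  0.04354402, -0.02602037]), 'grip_force': 0.0, 'grip_width': 0.9976714733131923}
```

View pics/top0.png

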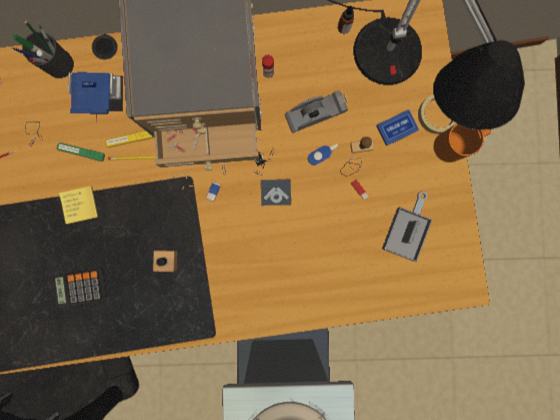

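View pics/side0.png

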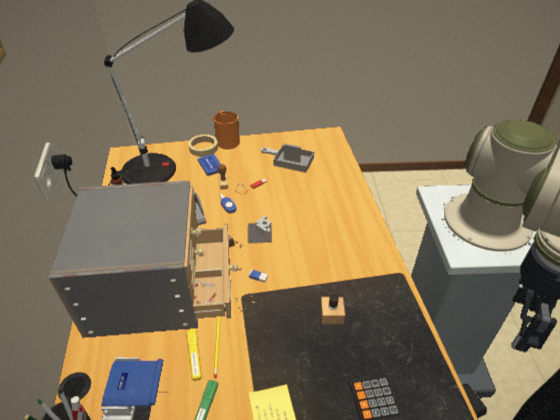

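The top view shows the bracket at about (276,193), the tray handle at (408,232), its eye at (422,196), and the pin block at (164,261). The clip is probably at (262,158), the eraser at (214,191) and the USB stick at (360,188). I'll zoom in on the bracket, tray and pin.

```bash
python3 - <<'E'
from h import *
im=load('top0')['pixels']
a=cv2.resize(im[170:215,250:300],None,fx=8,fy=8,interpolation=cv2.INTER_CUBIC)
b=cv2.resize(im[185:265,378:434],None,fx=7,fy=7,interpolation=cv2.INTER_CUBIC)[:560]
p=cv2.resize(im[245:275,148:180],None,fx=7,fy=7,interpolation=cv2.INTER_CUBIC)
o=np.zeros((600,800,3),np.uint8); o[:360,:400]=a; o[:560,400:792]=b; o[370:580,:224]=p
cv2.imwrite('pics/z.png',o)
c=load('top0')
for n,u,v,z in[('br',276,193,38),('grip',408,232,62),('eye',422,196,26),('pin',164,261,66),('usb',360,188,5),('er',214,191,6)]: print(n,ray(c,u,v,z).round())
E
```

```text
br [614.  18.  38.]
grip [ 513. -287.   62.]
eye [ 599. -336.   26.]
pin [460. 279.  66.]
usb [ 624. -190.    5.]
er [625. 170.   6.]
```

View pics/z.png

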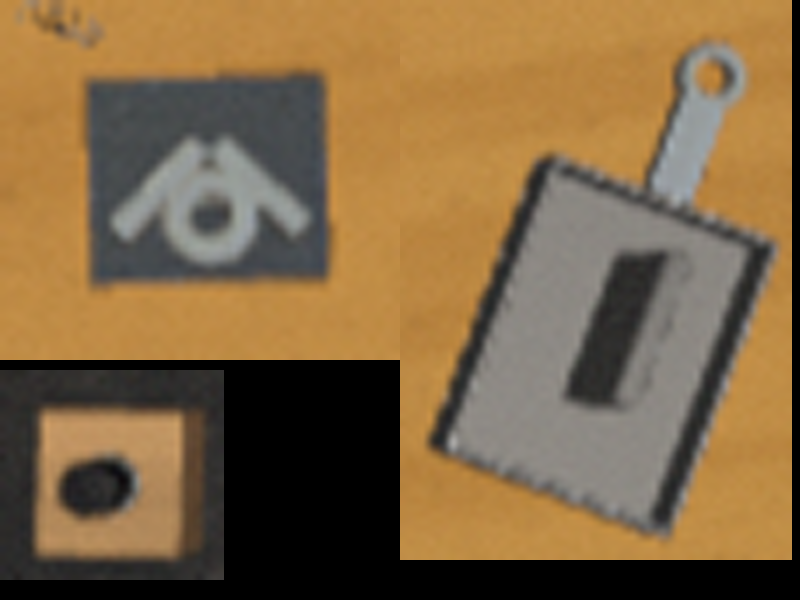

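```bash
python3 - <<'E'
from h import *
c=load('top0')
def Z(x,y,x0,y0,s,ox,oy,z): return ray(c,x0+(x-ox+.5)/s-.5,y0+(y-oy+.5)/s-.5,z)
B=lambda x,y,z:Z(x,y,250,170,8,0,0,z); T=lambda x,y,z:Z(x,y,378,185,7,400,0,z); P=lambda x,y,z:Z(x,y,148,245,7,0,370,z)
print('hinge',B(212,210,38)); q=[B(*k,3) for k in((88,78),(325,73),(328,280),(95,287))]; print(np.round(q,1))
e=T(712,75,26);f=T(654,329,62);print('eye',e,'fin',f,'d',e-f,np.hypot(*(e-f)[:2]))
q=[T(*k,26) for k in((548,157),(773,245),(665,533),(436,443))];print('tray',np.round(q,1),np.mean(q,0))
print('pin',P(86,490,66), 'block',np.mean([P(*k,36) for k in((40,408),(183,408),(182,558),(36,555))],0))
E
```

```text
hinge [606.99914196  17.73180033  38.        ]
[[651.6  54.7   3. ]
 [651.5 -18.5   3. ]
 [587.5 -17.8   3. ]
 [587.   54.    3. ]]
eye [ 601.17401799 -335.9387908    26.        ] fin [ 514.15378005 -300.855248     62.        ] d [ 87.02023795 -35.08354281 -36.        ] 93.82631181034287
tray [[ 574.1 -278.    26. ]
 [ 541.9 -354.8   26. ]
 [ 443.9 -313.7   26. ]
 [ 476.6 -235.9   26. ]] [ 509.13312405 -295.59567068   26.        ]
pin [458.93353987 288.59407614  66.        ] block [459.55617906 288.15891709  36.        ]
```

The measurements agree with the given sizes: eye to fin measures 93.8 mm against 94, and the block centre matches the pin. Tray yaw is about -0.397 and bracket yaw about 0. The tool's closing line is already aligned with the fin, so I'm moving over the tray.

```bash
R='x'; python3 -m jog '[{"delta_pos":[306,-783,-80],"angular":[0,0,0.01],"fingers":0.6},{"delta_pos":[306,-783,-80],"angular":[0,0,0.01],"fingers":0.6},{"delta_pos":[306,-783,-80],"angular":[0,0,0.01],"fingers":0.6},{"delta_pos":[306,-783,-80],"angular":[0,0,0.01],"fingers":0.6},{"delta_pos":[306,-783,-80],"angular":[0,0,0.01],"fingers":0.6},{"delta_pos":[306,-783,-80],"angular":[0,0,0.01],"fingers":0.6},{"delta_pos":[306,-783,-80],"angular":[0,0,0.01],"fingers":0.6},{"delta_pos":[306,-783,-80],"angular":[0,0,0.01],"fingers":0.6},{"delta_pos":[306,-783,-80],"angular":[0,0,0.01],"fingers":0.6},{"delta_pos":[306,-783,-80],"angular":[0,0,0.01],"fingers":0.6}]' 60
```

```text
time_s: 1.35
eef_pos: [435.0, -99.7, 188.8]
ee_rot: [0.0, 0.198, 0.98, 0.0]
force: [0.4, 1.0, 0.2]
grip_width: 0.597
grip_force: 0.0
```

```bash
python3 -m jog '[{"delta_pos":[79,-201,-21],"angular":[0,0,0],"fingers":0.6},{"delta_pos":[79,-201,-21],"angular":[0,0,0],"fingers":0.6},{"delta_pos":[79,-201,-21],"angular":[0,0,0],"fingers":0.6},{"delta_pos":[79,-201,-21],"angular":[0,0,0],"fingers":0.6},{"delta_pos":[79,-201,-21],"angular":[0,0,0],"fingers":0.6},{"delta_pos":[79,-201,-21],"angular":[0,0,0],"fingers":0.6}]'
python3 - <<'E'
from h import *
c=snap('wrist','w1'); s=ctrl.sense(); print(s['eef_pos'],s['ee_rot'])
print(proj(c,[514.2,-300.9,62]),proj(c,[601.2,-335.9,26]))
E
```

```text
time_s: 2.1
eef_pos: [513.4, -297.7, 167.9]
ee_rot: [-0.0, 0.197, 0.98, 0.0]
force: [0.6, 0.4, 0.5]
grip_width: 0.6
grip_force: 0.0
[ 513.52795417 -297.55041157  168.1803169 ] [-1.85677991e-04  1.97199879e-01  9.80363274e-01  1.57474854e-04]
[279.1464991471602, 215.56693589207782] [281.6056807243804, 307.01915947811636]
```

View pics/w1.png

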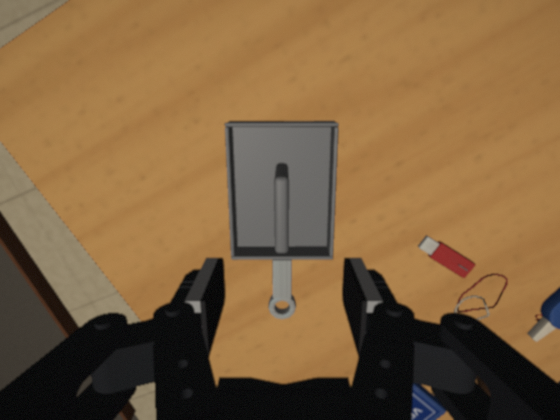

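The wrist view shows the fin top centred at (281.5,215) and the eye at (282,306), within about 2 px of where I predicted. Descending to grasp.

```bash
python3 -m jog '[{"delta_pos":[1,-2,-50],"angular":[0,0,0],"fingers":0.6},{"delta_pos":[1,-2,-90],"angular":[0,0,0],"fingers":0.6},{"delta_pos":[1,-2,-119],"angular":[0,0,0],"fingers":0.6},{"delta_pos":[1,-2,-119],"angular":[0,0,0],"fingers":0.6},{"delta_pos":[1,-2,-119],"angular":[0,0,0],"fingers":0.0},{"delta_pos":[1,-2,-119],"angular":[0,0,0],"fingers":0.0},{"delta_pos":[1,-2,-119],"angular":[0,0,0],"fingers":0.0},{"delta_pos":[1,-2,-119],"angular":[0,0,0],"fingers":0.0},{"delta_pos":[1,-2,-119],"angular":[0,0,0],"fingers":0.0}]' 70
```

```text
time_s: 3.28
eef_pos: [515.3, -300.9, 50.6]
ee_rot: [0.001, 0.198, 0.98, -0.001]
force: [-0.4, 2.1, 7.6]
grip_width: 0.106
grip_force: 69.5
```

Grasped, with the opening at about the fin's 10 mm thickness. Next I lift, pull back, swing over in front of the bracket and turn to yaw 0.

```bash
python3 -m jog '[{"delta_pos":[0,0,20],"angular":[0,0,0],"fingers":0},{"delta_pos":[-15,15,40],"angular":[0,0,0.05],"fingers":0},{"delta_pos":[-30,60,40],"angular":[0,0,0.12],"fingers":0},{"delta_pos":[-45,115,40],"angular":[0,0,0.2],"fingers":0},{"delta_pos":[-60,170,40],"angular":[0,0,0.28],"fingers":0},{"delta_pos":[-70,225,40],"angular":[0,0,0.36],"fingers":0},{"delta_pos":[-70,275,40],"angular":[0,0,0.398],"fingers":0},{"delta_pos":[-70,310,40],"angular":[0,0,0.398],"fingers":0},{"delta_pos":[-70,319,40],"angular":[0,0,0.398],"fingers":0},{"delta_pos":[-70,319,40],"angular":[0,0,0.398],"fingers":0}]'
python3 -m jog '[{"delta_pos":[0,0,-15],"angular":[0,0,0],"fingers":0},{"delta_pos":[0,0,-30],"angular":[0,0,0],"fingers":0},{"delta_pos":[0,0,-36],"angular":[0,0,0],"fingers":0},{"delta_pos":[0,0,-36],"angular":[0,0,0],"fingers":0}]'
python3 - <<'E'
from h import *
c=snap('wrist','w2');d=snap('top','top2'); s=ctrl.sense(); p=s['eef_pos'];print(p,s['ee_rot'],s['force'])
print('pred eye w',proj(c,[p[0]+93,p[1],30]),'hinge w',proj(c,[606,18,38]),'eye top',proj(d,[p[0]+93,p[1],30]))
a=cv2.resize(d['pixels'][180:270,240:310],None,fx=6,fy=6,interpolation=cv2.INTER_CUBIC)
b=c['pixels'][:,:370] if 0 else c['pixels'][120:420,100:460]
o=np.zeros((540,790,3),np.uint8);o[:540,:420]=a;o[:300,425:785]=b;cv2.imwrite('pics/z2.png',o)
E
```

```text
time_s: 4.53
eef_pos: [444.8, 18.3, 89.2]
ee_rot: [0.0, -0.0, 1.0, -0.0]
force: [-0.4, 0.5, -2.6]
grip_width: 0.104
grip_force: 68.6
time_s: 5.03
eef_pos: [444.7, 17.8, 53.1]
ee_rot: [-0.0, 0.0, 1.0, 0.0]
force: [0.0, 0.4, -2.5]
grip_width: 0.104
grip_force: 68.6
[445.04406547  18.02464449  53.52092398] [ 4.09179104e-04  1.57652959e-04  9.99999897e-01 -1.17279381e-04] [-0.83397749 -0.27466711 -3.03919653]
pred eye w [283.6130062677258, 427.6185784330367] hinge w [283.6287695612164, 533.9284348612407] eye top [276.5978406224154, 224.78922203898395]
```

View pics/z2.png

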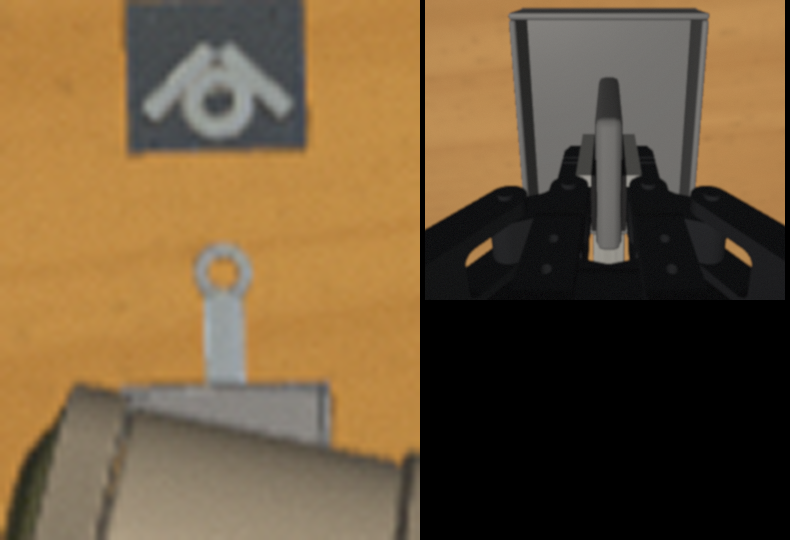

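The eye is at zoom (222,272), within 0.1 px of prediction, and in line with the knuckle at (217,98). I'll lower until it just clears the desk, then push in.

```bash
python3 -m jog '[{"delta_pos":[0,0,-2],"angular":[0,0,0],"fingers":0},{"delta_pos":[15,0,-2],"angular":[0,0,0],"fingers":0},{"delta_pos":[30,0,-2],"angular":[0,0,0],"fingers":0},{"delta_pos":[42,0,-2],"angular":[0,0,0],"fingers":0},{"delta_pos":[50,0,-2],"angular":[0,0,0],"fingers":0},{"delta_pos":[56,0,-2],"angular":[0,0,0],"fingers":0},{"delta_pos":[60,0,-2],"angular":[0,0,0],"fingers":0},{"delta_pos":[63,0,-2],"angular":[0,0,0],"fingers":0},{"delta_pos":[65,0,-2],"angular":[0,0,0],"fingers":0},{"delta_pos":[65,0,-2],"angular":[0,0,0],"fingers":0}]'
python3 -m jog '[{"delta_pos":[1,0,0],"angular":[0,0,0],"fingers":0},{"delta_pos":[2,0,0],"angular":[0,0,0],"fingers":0},{"delta_pos":[2,0,0],"angular":[0,0,0],"fingers":0}]'
```

```text
time_s: 6.38
eef_pos: [509.7, 18.4, 51.1]
ee_rot: [-0.0, -0.0, 1.0, -0.0]
force: [-0.2, -0.1, -2.3]
grip_width: 0.105
grip_force: 68.6
time_s: 6.75
eef_pos: [511.7, 18.4, 51.1]
ee_rot: [-0.0, -0.0, 1.0, -0.0]
force: [-0.9, -0.1, -2.3]
grip_width: 0.105
grip_force: 68.6
```

```bash
python3 -m jog '[{"delta_pos":[1,0,0],"angular":[0,0,0],"fingers":0},{"delta_pos":[2,0,0],"angular":[0,0,0],"fingers":0},{"delta_pos":[2,0,0],"angular":[0,0,0],"fingers":0}]'
python3 -m jog '[{"delta_pos":[1,0,0],"angular":[0,0,0],"fingers":0},{"delta_pos":[2,0,0],"angular":[0,0,0],"fingers":0},{"delta_pos":[2,0,0],"angular":[0,0,0],"fingers":0}]'
```

```text
time_s: 7.12
eef_pos: [513.8, 18.4, 51.1]
ee_rot: [0.0, -0.0, 1.0, -0.0]
force: [-0.8, -0.1, -2.0]
grip_width: 0.104
grip_force: 68.6
time_s: 7.5
eef_pos: [514.2, 18.6, 50.8]
ee_rot: [-0.002, -0.0, 1.0, 0.0]
force: [-9.2, 0.3, 2.7]
grip_width: 0.104
grip_force: 69.5
```

The eye reached the V stop, with 9 N along x at x = 514. I'll set the tray down, release, lift and go to the pin.

```bash
python3 -m jog '[{"delta_pos":[0,0,-1],"angular":[0,0,0],"fingers":0},{"delta_pos":[0,0,-1],"angular":[0,0,0],"fingers":0.5},{"delta_pos":[0,0,-1],"angular":[0,0,0],"fingers":0.5},{"delta_pos":[0,0,-1],"angular":[0,0,0],"fingers":0.5},{"delta_pos":[0,0,20],"angular":[0,0,0],"fingers":0.5},{"delta_pos":[0,0,60],"angular":[0,0,0],"fingers":0.5},{"delta_pos":[0,0,110],"angular":[0,0,0],"fingers":0.5},{"delta_pos":[-10,50,110],"angular":[0,0,0],"fingers":0.5},{"delta_pos":[-22,110,110],"angular":[0,0,0],"fingers":0.5},{"delta_pos":[-33,170,110],"angular":[0,0,0],"fingers":0.5}]'
python3 -m jog '[{"delta_pos":[-12,55,0],"angular":[0,0,0],"fingers":0.5},{"delta_pos":[-21,100,0],"angular":[0,0,0],"fingers":0.5},{"delta_pos":[-21,100,0],"angular":[0,0,0],"fingers":0.5},{"delta_pos":[-21,100,0],"angular":[0,0,0],"fingers":0.5}]'
python3 - <<'E'
from h import *
c=snap('wrist','w3');d=snap('top','top3'); s=ctrl.sense(); print(s['eef_pos'],s['ee_rot'])
print('knob w',proj(c,[459,288.5,66]),'hinge',proj(d,[606,18,38]))
a=cv2.resize(d['pixels'][180:270,240:310],None,fx=6,fy=6,interpolation=cv2.INTER_CUBIC)
b=c['pixels'][100:400,100:460]
o=np.zeros((540,790,3),np.uint8);o[:540,:420]=a;o[:300,425:785]=b;cv2.imwrite('pics/z3.png',o)
E
```

```text
time_s: 8.75
eef_pos: [482.3, 190.1, 161.3]
ee_rot: [0.0, 0.0, 1.0, 0.0]
force: [0.7, -0.2, 0.5]
grip_width: 0.499
grip_force: 0.0
time_s: 9.25
eef_pos: [461.8, 288.0, 161.0]
ee_rot: [-0.0, -0.0, 1.0, -0.0]
force: [0.2, -0.6, -0.3]
grip_width: 0.501
grip_force: 0.0
[462.09824222 287.4872395  161.09812086] [ 9.43864888e-06  6.10657675e-04  9.99999811e-01 -6.88982431e-05]
knob w [283.89251494887645, 213.67472717477202] hinge [275.9599688553124, 196.23283412582614]
```

View pics/z3.png

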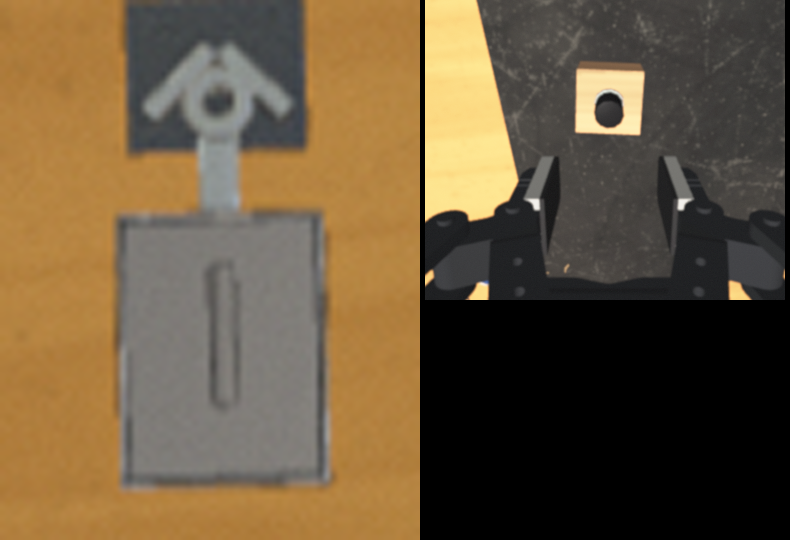

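The tray sits seated and straight. The knob top is at wrist pixel (284,212), against a predicted (284,214), so I'm picking the pin.

```bash
python3 -m jog '[{"delta_pos":[-3,1,-45],"angular":[0,0,0],"fingers":0.5},{"delta_pos":[-3,1,-85],"angular":[0,0,0],"fingers":0.5},{"delta_pos":[-3,1,-102],"angular":[0,0,0],"fingers":0.5},{"delta_pos":[-3,1,-102],"angular":[0,0,0],"fingers":0.5},{"delta_pos":[-3,1,-102],"angular":[0,0,0],"fingers":0.0},{"delta_pos":[-3,1,-102],"angular":[0,0,0],"fingers":0.0},{"delta_pos":[-3,1,-102],"angular":[0,0,0],"fingers":0.0},{"delta_pos":[-3,1,-102],"angular":[0,0,0],"fingers":0.0},{"delta_pos":[-3,1,-102],"angular":[0,0,0],"fingers":0.0}]' 50
python3 -m jog '[{"delta_pos":[0,0,20],"angular":[0,0,0],"fingers":0},{"delta_pos":[0,0,60],"angular":[0,0,0],"fingers":0},{"delta_pos":[0,0,75],"angular":[0,0,0],"fingers":0},{"delta_pos":[15,-30,75],"angular":[0,0,0],"fingers":0},{"delta_pos":[45,-80,75],"angular":[0,0,0],"fingers":0},{"delta_pos":[75,-130,75],"angular":[0,0,0],"fingers":0},{"delta_pos":[105,-180,75],"angular":[0,0,0],"fingers":0},{"delta_pos":[130,-230,75],"angular":[0,0,0],"fingers":0},{"delta_pos":[147,-265,75],"angular":[0,0,0],"fingers":0},{"delta_pos":[147,-270,75],"angular":[0,0,0],"fingers":0}]'
python3 -m jog '[{"delta_pos":[0,0,-10],"angular":[0,0,0],"fingers":0},{"delta_pos":[0,0,-25],"angular":[0,0,0],"fingers":0},{"delta_pos":[0,0,-25],"angular":[0,0,0],"fingers":0}]'
python3 - <<'E'
from h import *
w=snap('wrist','w4');d=snap('side','side4');t=snap('top','top4'); s=ctrl.sense(); p=s['eef_pos'];print(p,s['force'])
z=p[2]-59+3  # tip height
for n,c in(('w',w),('s',d)): print(n,'tip',proj(c,[p[0],p[1],z]),'hinge',proj(c,[606,18,38]))
u,v=map(int,proj(d,[606,18,50]))
a=cv2.resize(d['pixels'][v-30:v+30,u-30:u+30],None,fx=7,fy=7,interpolation=cv2.INTER_CUBIC);print('s crop origin',u-30,v-30)
o=np.zeros((540,790,3),np.uint8);o[:420,:420]=a;o[:300,425:785]=w['pixels'][120:420,100:460];cv2.imwrite('pics/z4.png',o)
E
```

```text
time_s: 10.48
eef_pos: [459.6, 289.6, 60.8]
ee_rot: [0.002, -0.0, 1.0, 0.0]
force: [-0.5, -1.7, 6.6]
grip_width: 0.219
grip_force: 48.7
time_s: 11.72
eef_pos: [606.1, 17.3, 133.4]
ee_rot: [-0.0, 0.001, 1.0, -0.0]
force: [0.4, 1.2, -0.9]
grip_width: 0.215
grip_force: 49.0
time_s: 12.1
eef_pos: [604.6, 20.5, 107.3]
ee_rot: [-0.002, -0.001, 1.0, 0.0]
force: [-0.1, -0.8, -0.0]
grip_width: 0.21
grip_force: 49.0
[605.75807086  19.87114276 109.29803895] [ 0.20556084 -0.36593034 -0.16311795]
w tip [281.81107016140413, 244.2915750751029] hinge [278.6760526562129, 234.51356125419136]
s tip [264.6530201607836, 218.6552325640767] hinge [264.72599076117467, 222.38916668980744]
s crop origin 234 189
```

View pics/z4.png

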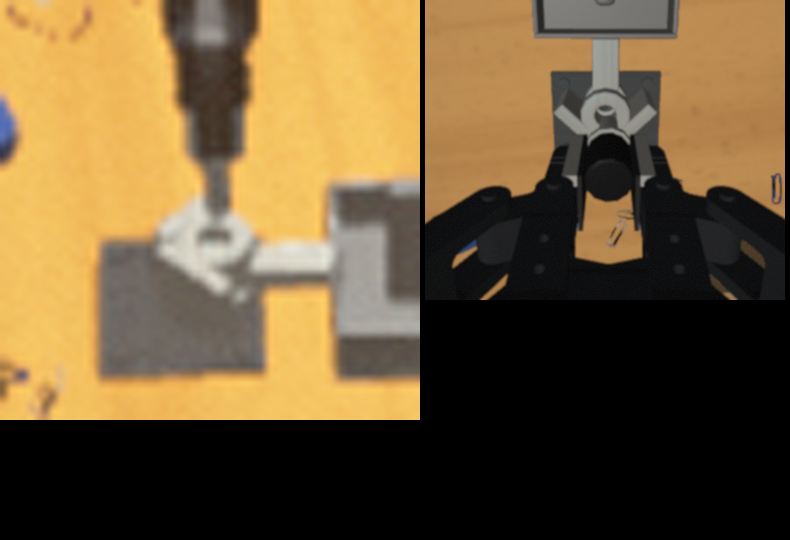

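The pin is held with its tip above the bore: tip at side-crop (217,212), hole at (213,240). The arm was still swaying, so I'll let it settle and measure the offset.

```bash
python3 -m jog '[{"delta_pos":[0,0,0],"angular":[0,0,0],"fingers":0},{"delta_pos":[0,0,0],"angular":[0,0,0],"fingers":0},{"delta_pos":[0,0,0],"angular":[0,0,0],"fingers":0},{"delta_pos":[0,0,0],"angular":[0,0,0],"fingers":0},{"delta_pos":[0,0,0],"angular":[0,0,0],"fingers":0},{"delta_pos":[0,0,0],"angular":[0,0,0],"fingers":0}]'
python3 - <<'E'
from h import *
w=snap('wrist','w5');d=snap('side','side5'); s=ctrl.sense(); p=s['eef_pos'];print(p,s['dq'].round(3))
for n,c in(('w',w),('s',d)): print(n,'tip',proj(c,[p[0],p[1],p[2]-58]),'hinge',proj(c,[606,18,38]))
a=cv2.resize(d['pixels'][200:240,245:285],None,fx=9,fy=9,interpolation=cv2.INTER_CUBIC)
b=cv2.resize(w['pixels'][190:290,230:335],None,fx=4,fy=4,interpolation=cv2.INTER_CUBIC)
o=np.zeros((400,790,3),np.uint8);o[:360,:360]=a;o[:400,365:785]=b;cv2.imwrite('pics/z5.png',o)
E
```

```text
time_s: 13.0
eef_pos: [605.7, 19.4, 109.1]
ee_rot: [-0.0, -0.0, 1.0, -0.0]
force: [-0.4, -0.4, 0.1]
grip_width: 0.211
grip_force: 49.0
[605.71040698  19.43543431 109.07601017] [-0.001  0.    -0.001  0.     0.001 -0.   ]
w tip [283.12110241631916, 239.2069819405063] hinge [280.67400587152866, 231.2754421582715]
s tip [264.694470779754, 219.15815865548709] hinge [264.72599076117467, 222.38916668980744]
```

View pics/z5.png

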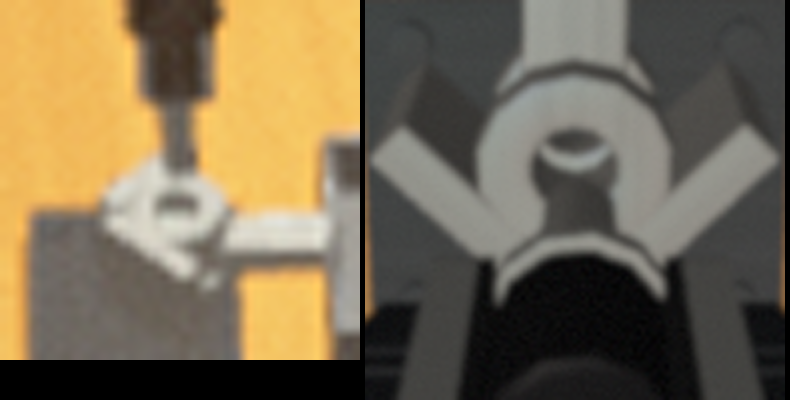

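The hole centre is at wrist pixel (282.1,231.6), which puts the hinge near (606.3,18.7). The tip is within about 1 mm of the axis. I'll shift slightly and start inserting.

```bash
python3 -m jog '[{"delta_pos":[0.5,-0.6,0],"angular":[0,0,0],"fingers":0},{"delta_pos":[0.5,-0.6,-5],"angular":[0,0,0],"fingers":0},{"delta_pos":[0.5,-0.6,-10],"angular":[0,0,0],"fingers":0},{"delta_pos":[0.5,-0.6,-14],"angular":[0,0,0],"fingers":0},{"delta_pos":[0.5,-0.6,-18],"angular":[0,0,0],"fingers":0},{"delta_pos":[0.5,-0.6,-22],"angular":[0,0,0],"fingers":0},{"delta_pos":[0.5,-0.6,-22],"angular":[0,0,0],"fingers":0}]'
python3 -m jog '[{"delta_pos":[0,0,-2],"angular":[0,0,0],"fingers":0},{"delta_pos":[0,0,-4],"angular":[0,0,0],"fingers":0},{"delta_pos":[0,0,-6],"angular":[0,0,0],"fingers":0},{"delta_pos":[0,0,-6],"angular":[0,0,0],"fingers":0}]'
```

```text
time_s: 13.98
eef_pos: [606.1, 18.9, 86.7]
ee_rot: [-0.0, -0.0, 1.0, 0.0]
force: [-0.5, -0.5, -1.1]
grip_width: 0.211
grip_force: 49.0
time_s: 14.48
eef_pos: [606.1, 18.9, 80.9]
ee_rot: [-0.0, -0.0, 1.0, 0.0]
force: [-0.2, 0.5, -1.2]
grip_width: 0.209
grip_force: 49.0
```

```bash
python3 -m jog '[{"delta_pos":[0,0,-3],"angular":[0,0,0],"fingers":0},{"delta_pos":[0,0,-6],"angular":[0,0,0],"fingers":0},{"delta_pos":[0,0,-9],"angular":[0,0,0],"fingers":0},{"delta_pos":[0,0,-12],"angular":[0,0,0],"fingers":0},{"delta_pos":[0,0,-12],"angular":[0,0,0],"fingers":0}]'
python3 -m jog '[{"delta_pos":[0,0,-2],"angular":[0,0,0],"fingers":0},{"delta_pos":[0,0,-4],"angular":[0,0,0],"fingers":0},{"delta_pos":[0,0,-5.5],"angular":[0,0,0],"fingers":0},{"delta_pos":[0,0,-5.5],"angular":[0,0,0],"fingers":0},{"delta_pos":[0,0,-5.5],"angular":[0,0,0],"fingers":0}]'
```

```text
time_s: 15.1
eef_pos: [606.2, 18.9, 68.8]
ee_rot: [-0.0, -0.0, 1.0, 0.0]
force: [0.5, -0.1, -1.3]
grip_width: 0.218
grip_force: 49.0
time_s: 15.72
eef_pos: [606.1, 18.8, 63.5]
ee_rot: [-0.0, -0.0, 1.0, 0.0]
force: [1.2, 1.2, -1.4]
grip_width: 0.21
grip_force: 49.0
```

No resistance, and the collar should be about 1 mm above the knuckle. I'll go down to contact.

```bash
python3 -m jog '[{"delta_pos":[0,0,-0.7],"angular":[0,0,0],"fingers":0},{"delta_pos":[0,0,-1.5],"angular":[0,0,0],"fingers":0},{"delta_pos":[0,0,-1.5],"angular":[0,0,0],"fingers":0},{"delta_pos":[0,0,-1.5],"angular":[0,0,0],"fingers":0}]'
```

```text
time_s: 16.23
eef_pos: [606.2, 18.9, 62.8]
ee_rot: [0.0, -0.0, 1.0, -0.0]
force: [-2.3, 0.4, 5.9]
grip_width: 0.213
grip_force: 49.8
```

Contact came at z = 62.8, exactly as expected for a seated collar. I'll open, retreat and check.

```bash
python3 -m jog '[{"delta_pos":[0,0,0],"angular":[0,0,0],"fingers":0.5},{"delta_pos":[0,0,0],"angular":[0,0,0],"fingers":0.5},{"delta_pos":[0,0,0],"angular":[0,0,0],"fingers":0.5},{"delta_pos":[0,0,15],"angular":[0,0,0],"fingers":0.5},{"delta_pos":[0,0,50],"angular":[0,0,0],"fingers":0.5},{"delta_pos":[0,0,100],"angular":[0,0,0],"fingers":0.5},{"delta_pos":[-50,30,120],"angular":[0,0,0],"fingers":0.5},{"delta_pos":[-100,70,120],"angular":[0,0,0],"fingers":0.5},{"delta_pos":[-150,110,120],"angular":[0,0,0],"fingers":0.5},{"delta_pos":[-190,150,120],"angular":[0,0,0],"fingers":0.5}]'
python3 -m jog '[{"delta_pos":[0,0,0],"angular":[0,0,0],"fingers":0.5},{"delta_pos":[0,0,0],"angular":[0,0,0],"fingers":0.5},{"delta_pos":[0,0,0],"angular":[0,0,0],"fingers":0.5},{"delta_pos":[0,0,0],"angular":[0,0,0],"fingers":0.5}]'
python3 - <<'E'
from h import *
t=snap('top','top6');d=snap('side','side6')
for n,c in(('t',t),('s',d)): print(n,'knobtop',proj(c,[606.3,18.7,68]),'collar',proj(c,[606.3,18.7,40]))
a=cv2.resize(d['pixels'][195:245,240:300],None,fx=6,fy=6,interpolation=cv2.INTER_CUBIC)
b=cv2.resize(t['pixels'][140:270,195:315],None,fx=3.5,fy=3.5,interpolation=cv2.INTER_CUBIC)
o=np.zeros((460,790,3),np.uint8);o[:300,:360]=a;o[:455,365:785]=b;cv2.imwrite('pics/z6.png',o)
E
```

```text
time_s: 17.48
eef_pos: [414.6, 169.8, 183.2]
ee_rot: [0.001, 0.0, 1.0, 0.0]
force: [0.9, 0.9, 0.4]
grip_width: 0.498
grip_force: 0.0
time_s: 17.98
eef_pos: [416.8, 168.3, 182.0]
ee_rot: [-0.0, 0.001, 1.0, -0.0]
force: [-0.9, -0.5, 0.5]
grip_width: 0.501
grip_force: 0.0
t knobtop [275.7421881607517, 195.03590315728908] collar [275.66861951226014, 196.0441686517524]
s knobtop [264.2657776714335, 214.22375160356725] collar [264.5930886722033, 222.0289977799416]
```

View pics/z6.png

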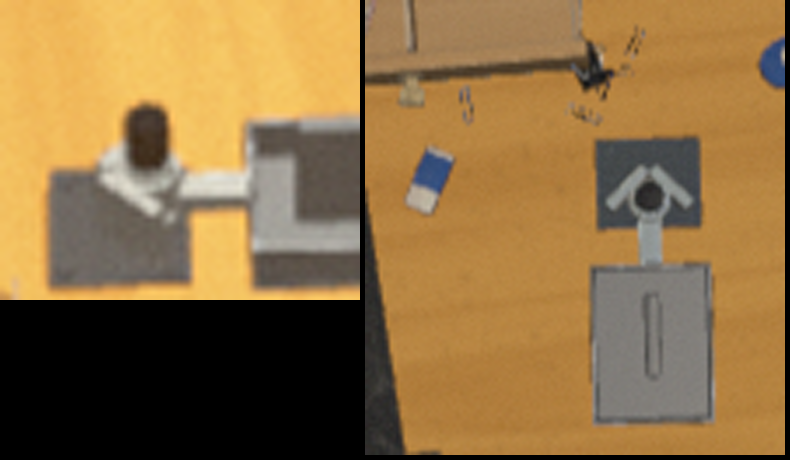

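The knob stands over the knuckle at side pixel (264,214), matching the fully seated prediction. The tray is flat and straight, and the eraser and clip haven't moved. Handing in.

```bash
python3 -c "
from rig import ctrl
print(ctrl.finish_job())"
```

```text
the job is handed in; nothing more can be done
None
```

The job is handed in at about 18 s of the 54 s allowed: the tray eye is home between the knuckles and the pin is seated with its collar on the upper knuckle; the tray looks flat, the eraser and clip are unmoved, and the USB stick was out of the final view; no verdict came back.

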